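Fasten the tea chest with hasp and pin

TASK

The tea chest is shut but not fastened. Swing the steel hasp on its front (the side away from the robot) over the edge and down over the staple until it lies flat against the chest's front, then take the retaining pin out of its wooden rest and drop it upright through the staple's loop, in front of the hasp, until its shoulder sits on the loop. Leave the other things on the shelf where they are.

Things in the scene. Friction and masses are not known exactly. Their poses are not given: they have to be found in the camera images.
- chest: Tea chest: a shut wooden box fixed to the steel shelf, 160 mm deep (x) by 220 mm wide (y) by 130 mm high, flat lid. Origin at the centre of its underside; the front face, with hasp and staple, looks to its own -x: away from the robot, out into the room, within 0.3 rad. Close to that face, fingers on the pin have room only when they close along the chest's y.
- hinge (a point): Middle of the hasp's hinge axis, at the top front edge of the tea chest. Axes as the chest's: -x points straight out of the front face, y along the hinge, z up. It is 128 mm above the shelf and 2.5 mm in front of the front face; the chest's top, with the thin hinge leaf on it, is 3 mm higher than this point.
- hasp (a joint): Hasp angle. 0: hanging down flat on the chest's front (end stop); 1.57: level, sticking out of the front; 3.14: upright; 4.3: leaning back over the lid (end stop). The hinge is stiff (0.04 N m): the hasp stays where it is left and about 1 N at its end moves it.
- hasp_end (a point): Middle of the hasp's free end. The hasp is a flat steel plate 76 mm wide, 4 mm thick, reaching 72 mm from the hinge. A slot 34 mm wide, 35 to 58 mm from the hinge, lets the staple through; push on the solid 21 mm strips beside the slot (closed fingers on one strip, or part-open fingers on both, astride the staple). At the start it stands up, leaning somewhat forward (out) or back over the lid.
- loop (a point): Centre of the staple's loop, level with its top face, 91 mm above the shelf. The staple: a flat level steel U, 6 mm thick, 24 mm wide (y), sticking 38 mm out of the chest's front. The loop is open up and down, 14 mm wide (y) and 28 mm long (x), from the closed hasp's face (14 mm to +x) to the end bar. Axes as the chest's, -x out of the front. Best put the pin here or up to 5 mm further out.
- pin_grip (a point): Middle of the retaining pin's round wooden grip (18 mm diameter, 46 mm long); z along the pin, up. Below the grip a shoulder of 24 mm diameter, 4 mm thick, its underside 27 mm below this point; then a steel shaft 8 mm thick, 40 mm long, tapered tip. 50 g. It starts upright and loose in the rest's 11 mm hole, hanging by its shoulder. Seated in the staple this point is 27 mm above the loop point.
- rest: Pin rest: plain wooden block 60 x 60 x 50 mm fixed to the shelf, one upright hole in the middle; origin at the centre of its underside. It stands to the left or to the right of the chest.
- bowls_mid (a point): Bystander: stack of two speckled ceramic bowls, 120 mm across, 80 mm high; point half-way up.
- jug_mid (a point): Bystander: glass milk-frother jug, 84 mm across, 110 mm high, handle on one side; point half-way up.
- whisk_mid (a point): Bystander: sage silicone whisk stand with a bamboo whisk on it, 72 mm across, 145 mm high; point half-way up. It stands on the side of the chest where the pin rest is not.
- tin_mid (a point): Bystander: metal tin, 60 mm across, 90 mm high; point half-way up.
- scoop: Bystander: wooden scoop, 160 mm long, lying on the shelf beyond the chest, in front of its hasp side; origin under its middle, x along it.
- pin: The retaining pin's tip: the pin's own origin, at the centre of the shaft's lower end; z along the pin, up.

How it is judged:
By the outcome, as a careful person would: the job done as asked, in the order asked, and still so for the second after the job is handed in, with the robot touching nothing.
It also fails if it takes over 61 s, if anything falls off the work surface, if the arm or the gripper's body presses on something with over 40 N, if the wrist force passes 120 N, or if a joint passes its speed limit or range.

ROBOT

A 7-joint arm with a two-finger parallel gripper is mounted at the origin on the work surface. World frame = base frame: x ahead of the robot, y to its left, z up, the work surface at z = 0. Lengths are in m, angles in rad, forces in N, time in s.
With the tool pointing down it reaches from about 0.425 to 0.95 m from the base axis. Payload 4.7 kg.
Tool frame: the origin (TCP) lies on the centre line of the jaws, within the pads' length; the fingertips stand robot.nose_length ahead of it and the grasp point (between the pads) lies 8 mm behind it (robot.nose_length is the distance from the TCP to the fingertips, in m); z points along the fingers, x is the direction in which the jaws open and shut, and the axes are right-handed (so a half turn about z gives the same grasp; the last joint's range is limited). The gripper opens to 85 mm and grips with 20 to 120 N. Pads are 22 mm wide; open, the fingers measure 114 mm over their backs; the gripper's body (76 mm by 85 mm) begins 54 mm behind the grasp point. The pads swing forward as they close: fully open they stand 13 mm farther back than shut.
Start: joints at [-1.244, 0.469, -0.049, 1.532, 0.024, 1.141, -0.082], TCP at [0.235, 0.633, 0.242] pointing down, gripper open.
Joint ranges: [-2.59, 2.59], [-0.33, 1.99], [-1.39, 1.29], [0.1, 2.45], [-1.04, 4.18], [0.21, 1.99], [-2.66, 2.66]. Speed limits (rad/s): [2.57, 2.57, 3.14, 3.14, 3.14, 3.14, 3.14].

INTERFACE

Orientations are given as [roll, pitch, yaw] about the fixed x, y, z axes, in that order (R = Rz(yaw) Ry(pitch) Rx(roll)).
In Python, from plant import robot gives the robot as it stands. Calls block until the motion is done:
- robot.goto(position, orientation): joint-space move of the TCP to a pose.
- robot.move_straight(position, vel=0.15, attitude=None, contact_N=None): straight line of the TCP; attitude=None keeps the orientation; vel is the mean speed in m/s. With contact_N (N) it stops when the force on the tool has changed by that much, and returns True; else False.
- robot.move_joints(angles): joint-space move.
- robot.grip(opening, strength=None): opening from 0.0 (shut) to 1.0 (fully open); strength is the grip in N (None keeps the last); returns when the fingers have stopped.
- robot.sleep(seconds).
- robot.inverse_kinematics(position, orientation): joint angles nearest the present ones, or None.
- robot.sense(): the state.
- robot.grab_frame(name): name is "scene" or "top"; returns a dict with "image" (480x640x3 uint8, red, green, blue), "range_z" (480x640 float32, m along the optical axis (not along the pixel's ray), 0 where there is no reading), "fx", "fy", "cx", "cy" (pixels), "R" (3x3) and "t" (3): a world point X has camera coordinates R X + t. Camera axes: x right, y down, z forward; pixel columns grow to the right and rows downward; lengths in m; the calibration is good to about 2 mm. A picture is of the moment at which its call begins.
A pose or a line that the arm cannot do raises robot.IKError and nothing moves.
- robot.close_job(): hands the job in, once; it reports no verdict.
The state is a dict: "t": time; "joint_pos": joint angles; "joint_velocities": joint speeds; "effort": joint torques, N m; "tcp_pos": TCP position; "tcp_rot": TCP orientation; "wrist_force": force on the tool from outside, world axes, zero at the start; "torque": the same for the moment, N m; "opening": opening from 0.0 (shut) to 1.0 (fully open).
Only numpy, scipy, OpenCV 4.12 (cv2) and the standard library are available. Lean on these libraries where they do the work, as an engineer would, in place of code of your own. Each camera call takes 0.05 s, during which the arm holds its last target. There are 200 camera calls.

## Working session

There is one attempt and no reset: what is moved stays moved. The work goes in short steps, each a Python script; the robot and the scene stay as the last script left them, time stands still between calls to the robot, and variables do not carry over. Pictures are saved under pics/ and viewed, about 8 in all and at most 12, crops included, and the job is handed in when it is done.

```bash
ls; mkdir -p pics; python3 - <<'E'
from plant import robot
import cv2,numpy as np
print(robot.sense()["t"],robot.nose_length, robot.sense()["tcp_rot"])
for n in("scene","top"):
    f=robot.grab_frame(n); cv2.imwrite(f"pics/{n}0.png",f["image"][...,::-1]); np.savez(f"{n}0.npz",**f)
    print(n,f["fx"],f["cx"],f["cy"],f["R"].round(3).tolist(),(-f["R"].T@f["t"]).round(3))
E
```

```text
pics
0.0 0.011 [3.14149531e+00 2.02695527e-03 1.21503057e+00]
scene 441.4688512020638 324.59647515043264 244.32818282156836 [[0.872, 0.49, 0.008], [0.266, -0.459, -0.848], [-0.411, 0.741, -0.53]] [ 0.973 -0.627  0.586]
top 560.0781319012597 329.68733160735246 241.52244510704867 [[-0.003, -1.0, 0.009], [-0.989, 0.001, -0.147], [0.147, -0.01, -0.989]] [0.353 0.067 1.499]
```

View pics/scene0.png

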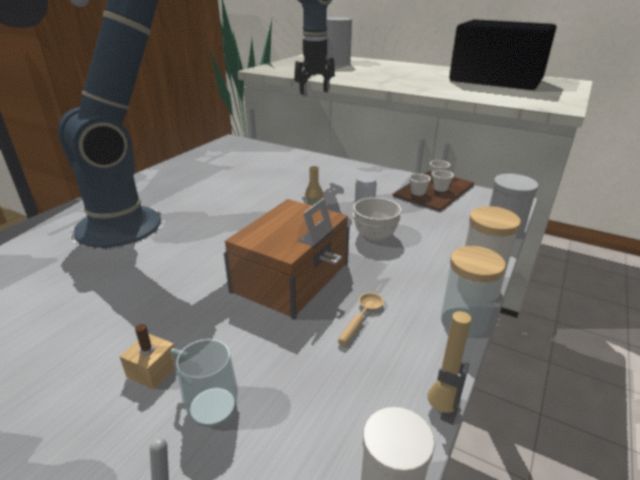

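View pics/top0.png

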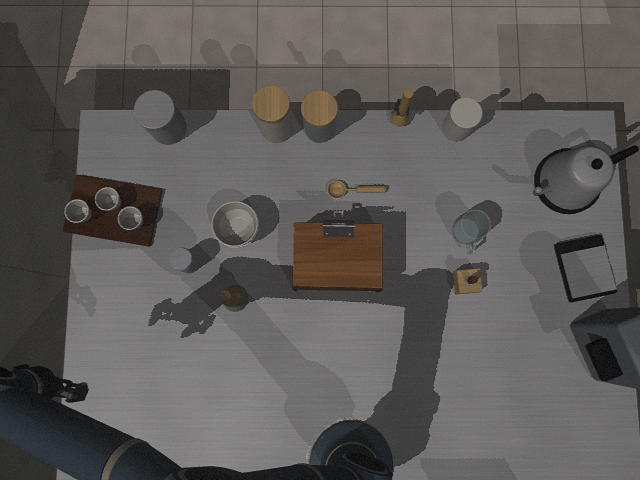

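The scene view shows the chest at about (290,255), its hasp upright at (318,225), the staple at (328,258), and the rest with the pin at (148,360). In the top view the lid spans (293–382, 222–290), the hasp is at (339,228) and the rest is at (468,281).

```bash
cat > h.py <<'E'
import numpy as np,cv2
def load(n): return dict(np.load(n))
def cloud(f):
    v,u=np.mgrid[:480,:640]; z=f["range_z"]
    P=np.stack([(u-f["cx"])/f["fx"]*z,(v-f["cy"])/f["fy"]*z,z],-1)
    return (P-f["t"])@f["R"]
def plane(f,u,v,h):
    d=np.array([(u-f["cx"])/f["fx"],(v-f["cy"])/f["fy"],1.])@f["R"]; c=-f["R"].T@f["t"]
    return c+d*(h-c[2])/d[2]
E
python3 - <<'E'
from h import *
for n in("top","scene"):
    f=load(n+"0.npz"); P=cloud(f); hsv=cv2.cvtColor(f["image"],cv2.COLOR_RGB2HSV)
    ok=f["range_z"]>0
    lid=ok&(abs(P[...,2]-.131)<.008)&(P[...,0]>.3)&(P[...,0]<.8)&(abs(P[...,1]-.05)<.25)
    k,l,s,c=cv2.connectedComponentsWithStats(lid.astype('u1')); i=1+s[1:,4].argmax(); q=P[l==i]
    r=cv2.minAreaRect(q[:,:2].astype('f4')); print(n,"lid",r,cv2.boxPoints(r).round(4).tolist(),q[:,2].mean())
    hs=ok&(P[...,2]>.145)&(P[...,0]>.45)&(P[...,0]<.8)&(abs(P[...,1]-.05)<.12)
    q=P[hs]; print("hasp",len(q),q.min(0).round(3),q.max(0).round(3),q[q[:,2]>q[:,2].max()-.008].mean(0).round(4))
    rs=ok&(abs(P[...,2]-.05)<.006)&(abs(P[...,1]+.28)<.09)&(abs(P[...,0]-.5)<.12)
    k,l,s,c=cv2.connectedComponentsWithStats(rs.astype('u1'));
    for i in range(1,k):
        if s[i,4]>60:
            q=P[l==i]; print("rest",s[i],cv2.minAreaRect(q[:,:2].astype('f4')))
    g=ok&(P[...,2]>.062)&(P[...,2]<.12)&(abs(P[...,1]+.28)<.09)&(abs(P[...,0]-.48)<.06)
    q=P[g]; print("pin",len(q),q.min(0).round(3),q.max(0).round(3),q.mean(0).round(3))
    im=f["image"][...,::-1]
    if n=="scene": cv2.imwrite("pics/c1.png",np.hstack([cv2.resize(im[170:320,210:360],(400,400),interpolation=2),cv2.resize(im[300:420,100:220],(400,400),interpolation=2)]))
E
```

```text
top lid ((0.5246060490608215, 0.03444342315196991), (0.22044244408607483, 0.16051924228668213), 88.80663299560547) [[0.44209998846054077, -0.07410000264644623], [0.6025999784469604, -0.07739999890327454], [0.6071000099182129, 0.14300000667572021], [0.44670000672340393, 0.14630000293254852]] 0.13027607772729344
hasp 151 [ 0.583 -0.004  0.148] [0.602 0.07  0.204] [0.5844 0.0293 0.199 ]
rest [456 269  26  24 442] ((0.46570008993148804, -0.3077411949634552), (0.06020275503396988, 0.06296833604574203), 5.0203471183776855)
pin 82 [ 0.456 -0.317  0.063] [ 0.54  -0.298  0.107] [ 0.48  -0.307  0.09 ]
scene lid ((0.526339590549469, 0.029869914054870605), (0.22284764051437378, 0.16619467735290527), 89.17132568359375) [[0.4415999948978424, -0.08030000329017639], [0.6078000068664551, -0.08269999921321869], [0.6110000014305115, 0.14010000228881836], [0.4449000060558319, 0.14249999821186066]] 0.13040281429159772
hasp 591 [ 0.581 -0.009  0.145] [0.603 0.069 0.199] [0.5852 0.0277 0.1946]
rest [119 334  55  38 961] ((0.46482861042022705, -0.3112771809101105), (0.063312828540802, 0.06166733801364899), 4.110054969787598)
rest [189 364  34  12 164] ((0.5777038335800171, -0.2950458228588104), (0.050503525882959366, 0.011423743329942226), 49.664306640625)
rest [181 395  20  17  97] ((0.6012141108512878, -0.35555005073547363), (0.037556495517492294, 0.00614618556573987), 0.06651691347360611)
pin 330 [ 0.457 -0.321  0.062] [ 0.54  -0.304  0.103] [ 0.478 -0.314  0.085]
```

View pics/c1.png

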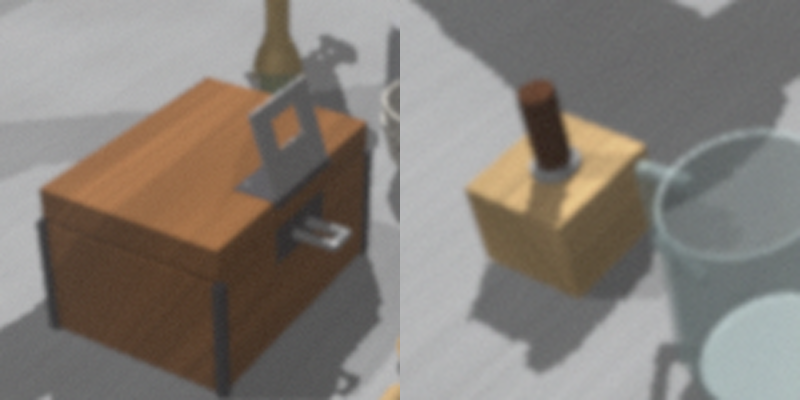

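Hasp leans back by about 0.34 rad. The chest centre is about (0.5255, 0.032) with its front toward +x, and the pin is at about (0.466, -0.309). I'll swing the hasp with closed fingers on its right strip.

```bash
cat >> h.py <<'E'
n=np.array([.9998,-.0175,0]); t=np.array([.0175,.9998,0]); Z=np.array([0,0,1.])
hinge=np.array([.608,.031,.128]); YAW=1.5533; ATT=[np.pi,0,YAW]
def snap(robot,tag,which):
    f=robot.grab_frame(which); cv2.imwrite(f"pics/{tag}.png",f["image"][...,::-1]); np.savez(f"{tag}.npz",**f); return f
E
cat > swing.py <<'E'
from plant import robot
from h import *
def P(s,h,off=-.032): # centre of fingertip bottom -> TCP
    return hinge+n*s+t*off+Z*(h+.011)
robot.goto(P(-.08,.15),ATT); robot.grip(0)
robot.move_straight(P(-.06,.053))
def w(deg,r,side):
    p=np.radians(deg); s=r*np.sin(p)-.002*np.cos(p); h=r*np.cos(p)+.002*np.sin(p)
    return P(s+side*.011,h)
for deg,r,side in [(0,.055,-1),(25,.058,-1),(45,.062,-1),(65,.065,-1),(85,.066,-1),(100,.045,1),(115,.05,1),(130,.052,1),(145,.053,1),(160,.053,1)]:
    robot.move_straight(w(deg,r,side),vel=.1); print(deg,robot.sense()["wrist_force"].round(1) if hasattr(robot.sense()["wrist_force"],'round') else robot.sense()["wrist_force"])
print(robot.move_straight(P(.011-.004,-.053),vel=.04,contact_N=15))
s=robot.sense(); print(s["t"],s["tcp_pos"],s["wrist_force"])
snap(robot,"s1","scene")
E
python3 swing.py; python3 -c "
from h import *
im=cv2.imread('pics/s1.png')[150:330,200:400]; cv2.imwrite('pics/c2.png',cv2.resize(im,(700,600),interpolation=2))"
```

```text
0 [ 0.5 -0.6 -0.1]
25 [-0.1  0.3  0.4]
45 [-0.7 -0.4  0.3]
65 [-0.1 -0.  -0.3]
85 [ 0.1 -0.6  0.1]
100 [-0.   0.3 -0.9]
115 [-0.6 -0.6  0.7]
130 [-0.2  0.   0.1]
145 [ 0.8 -0.4  0.2]
160 [0.1 0.5 1. ]
True
8.275 [ 0.6207595  -0.00123714  0.08729472] [ 2.86965002 -0.11931879  0.9664074 ]
```

View pics/c2.png

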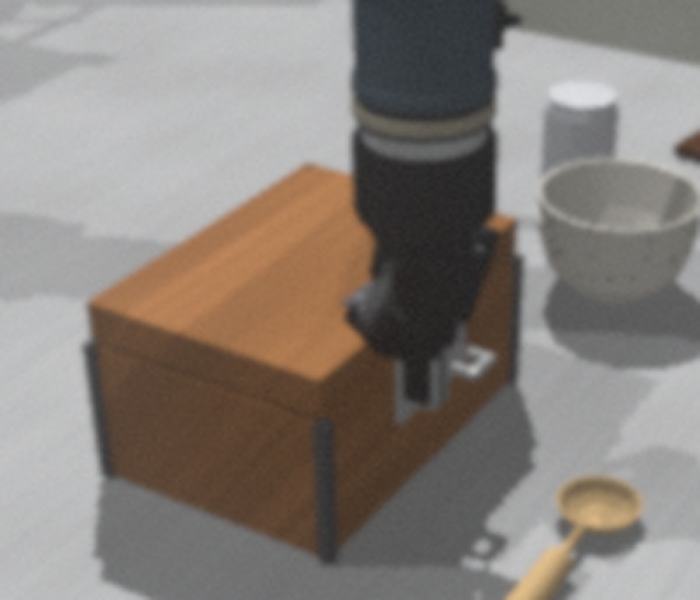

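The hasp is flat: contact came with the finger face about 1.8 mm in front of the hinge, and the staple protrudes at about (470,360) in the crop. I'll back off, measure the staple and pin from a clear view, and grasp the pin.

```bash
python3 - <<'E'
from plant import robot
from h import *
p=np.array(robot.sense()["tcp_pos"])
robot.move_straight(p+n*.05,vel=.12); robot.move_straight(p+n*.05+Z*.19,vel=.25)
robot.goto([.466,-.309,.25],ATT); robot.grip(.6)
for w in("scene","top"):
    f=snap(robot,w+"2",w); Q=cloud(f); ok=f["range_z"]>0
    g=ok&(Q[...,2]>.06)&(Q[...,2]<.105)&(abs(Q[...,1]+.31)<.03)&(abs(Q[...,0]-.466)<.03)
    q=Q[g]; tp=q[q[:,2]>.094] if len(q) else q
    print(w,"pin",len(q),len(tp),tp.mean(0).round(4),(tp.min(0)+tp.max(0)).round(4)/2)
    d=Q-hinge; s=d@n; y=d@t
    st=ok&(s>.012)&(s<.05)&(abs(y)<.03)&(abs(d[...,2]+.037)<.012)
    q=Q[st]; print("staple",len(q),s[st].min(),s[st].max(),y[st].min(),y[st].max(),q[:,2].mean())
    hp=ok&(s>-.01)&(s<.03)&(abs(y)<.045)&(d[...,2]<-.06)&(d[...,2]>-.07)
    print("hasp strip s",np.median(s[hp]) if hp.any() else None)
print(robot.sense()["t"],robot.sense()["tcp_pos"])
a=cv2.imread('pics/scene2.png');b=cv2.imread('pics/top2.png')
v=lambda im,r,c,k:cv2.resize(im[r:r+k,c:c+k],(400,400),interpolation=2)
cv2.imwrite('pics/c3.png',np.hstack([v(a,200,260,110),v(b,180,290,100)]))
E
```

```text
scene pin 294 100 [ 0.4667 -0.3126  0.0995] [ 0.46495 -0.31175  0.0987 ]
staple 85 0.012128602344510731 0.03313862937663667 -0.014143790054451509 0.011071983808439993 0.08972846073587529
hasp strip s -0.0013368925642858922
top pin 63 35 [ 0.4646 -0.3072  0.1001] [ 0.4641  -0.30785  0.0995 ]
staple 43 0.012032704447904014 0.03375790157074071 -0.009177598853047112 0.013955971970231166 0.09010601569744245
hasp strip s None
11.825 [ 0.4659685  -0.30901865  0.25001162]
```

View pics/c3.png

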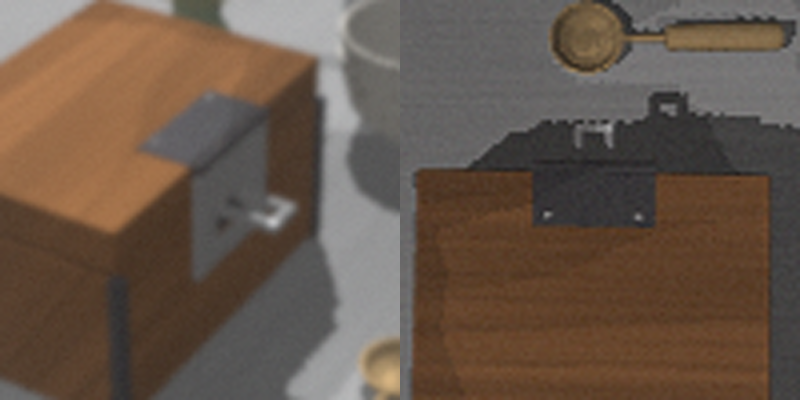

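The hasp is flat with the staple through the slot. The staple is centred within about 1 mm of my estimate in y, averaging the two views. Next I grasp the pin, lift it and hover over the loop.

```bash
python3 - <<'E'
from plant import robot
from h import *
robot.move_straight([.465,-.3098,.12],vel=.2)
print(robot.move_straight([.465,-.3098,.073],vel=.08,contact_N=12))
robot.grip(0,strength=45); s=robot.sense(); print(s["opening"],s["tcp_pos"],s["wrist_force"])
robot.move_straight([.465,-.3098,.20],vel=.15)
L=hinge+n*.0165; L[2]=.091
# grip mid = tcp + .004 ; seated grip .118 ; tip = grip-.067
robot.goto([L[0],L[1],.235],ATT)
robot.move_straight([L[0],L[1],.091+.067+.022-.004],vel=.12)
s=robot.sense(); print(s["t"],s["tcp_pos"],s["opening"],s["wrist_force"])
f=snap(robot,"scene3","scene"); g=snap(robot,"top3","top")
v=lambda im,r,c,k:cv2.resize(im[r:r+k,c:c+k],(400,400),interpolation=2)
cv2.imwrite('pics/c4.png',np.hstack([v(f["image"][...,::-1],180,270,110),v(g["image"][...,::-1],180,290,100)]))
E
```

```text
False
0.19664947954479045 [ 0.4653284  -0.30996162  0.07351716] [-0.37228271  0.25786904  3.18221818]
16.8083 [0.62491966 0.03012522 0.17646664] 0.1935501555967559 [-0.3426114   0.67060873 -0.19697256]
```

View pics/c4.png

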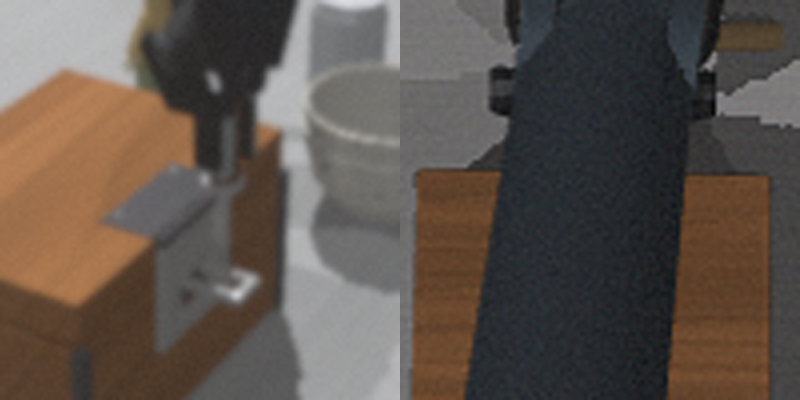

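```bash
python3 - <<'E'
from h import *
f=load("scene3.npz"); Q=cloud(f); d=Q-hinge; s=d@n; y=d@t; ok=f["range_z"]>0
T=np.array([.6249,.0301]); vd=np.array([-.411,.741]);vd/=np.linalg.norm(vd)
for z0,z1 in((.117,.127),(.127,.137),(.137,.146),(.146,.152)):
    m=ok&(s>.0)&(s<.05)&(abs(y)<.03)&(Q[...,2]>z0)&(Q[...,2]<z1)
    c=np.median(Q[m],0) if m.any() else None
    print(z0,m.sum(),s[m].min().round(4),s[m].max().round(4),np.median(s[m]).round(4),y[m].min().round(4),y[m].max().round(4),np.median(y[m]).round(4))
f2=load("scene2.npz"); Q2=cloud(f2); d=Q2-hinge; s2=d@n; y2=d@t
m=(s2>.012)&(s2<.05)&(abs(y2)<.03)&(abs(d[...,2]+.037)<.012)
print(np.c_[s2[m],y2[m],Q2[m][:,2]].round(4)[np.argsort(-s2[m])][:25].tolist())
def prj(X): p=f["R"]@X+f["t"]; return (p[:2]/p[2]*f["fx"]+[f["cx"],f["cy"]]).round(1)
L=hinge+n*.0165
for z in(.15,.135,.12,.091): print(z,prj(np.array([T[0],T[1],z])))
for a,b in((.0355,-.012),(.0355,.012),(.03,-.007),(.03,.007)): X=hinge+n*a+t*b; X[2]=.091; print("staple corner",a,b,prj(X))
im=f["image"][...,::-1][215:285,300:365].copy()
cv2.imwrite("pics/c5.png",cv2.resize(im,None,fx=8,fy=8,interpolation=0))
E
```

```text
0.117 16 0.0002 0.0194 0.0161 -0.0101 0.0097 -0.0052
0.127 36 0.0 0.0203 0.0135 -0.0231 0.0139 -0.006
0.137 16 0.0123 0.0197 0.0171 -0.0083 -0.0032 -0.0053
0.146 4 0.0131 0.0192 0.017 -0.0079 -0.0043 -0.0051
[[0.0331, -0.0109, 0.0927], [0.0328, 0.0064, 0.0922], [0.0326, 0.0069, 0.087], [0.0325, 0.0028, 0.0893], [0.0323, -0.0132, 0.0866], [0.0321, -0.0087, 0.0862], [0.0319, 0.0038, 0.091], [0.0319, -0.0001, 0.0884], [0.0319, -0.0043, 0.0884], [0.0318, 0.0043, 0.0859], [0.0318, 0.0001, 0.0858], [0.0317, 0.0001, 0.0906], [0.0316, -0.0122, 0.0905], [0.0315, -0.0036, 0.0903], [0.0313, -0.0074, 0.0876], [0.031, 0.0099, 0.0872], [0.031, 0.0055, 0.0922], [0.0308, -0.0021, 0.0843], [0.0306, 0.0105, 0.0916], [0.0304, -0.01, 0.0912], [0.0304, -0.0017, 0.0912], [0.0303, -0.0096, 0.0861], [0.0301, 0.003, 0.0908], [0.03, -0.0132, 0.0881], [0.03, -0.0133, 0.0906]]
0.15 [331.9 231.7]
0.135 [331.8 238.3]
0.12 [331.7 244.8]
0.091 [331.4 256.9]
staple corner 0.0355 -0.012 [336.7 262.3]
staple corner 0.0355 0.012 [342.5 256.6]
staple corner 0.03 -0.007 [335.5 260.3]
staple corner 0.03 0.007 [338.9 257. ]
```

View pics/c5.png

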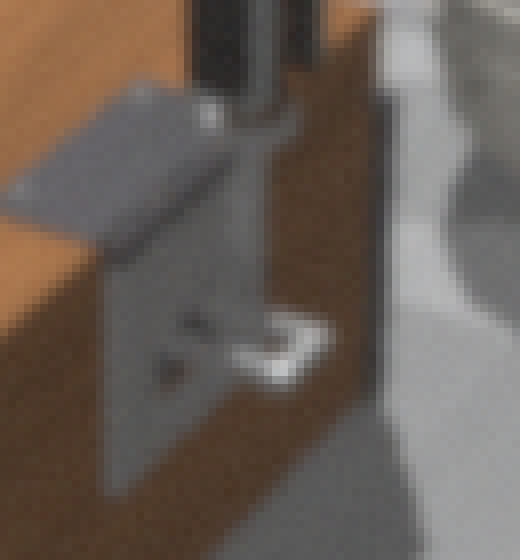

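The shaft axis is at column 331.9, as the TCP predicts. The staple corners, at (334.8,263.5) and (341.9,256.2), lie about 1 px inward of the prediction. The pin is therefore 0–2 mm outward of the loop centre, inside the allowed band, so I'm inserting it.

```bash
python3 - <<'E'
from plant import robot
from h import *
p=np.array(robot.sense()["tcp_pos"])
q=p.copy(); q[2]=.111; c=robot.move_straight(q,vel=.05,contact_N=8)
s=robot.sense(); print(c,s["t"],s["tcp_pos"],s["wrist_force"],s["opening"])
snap(robot,"scene4","scene")
im=cv2.imread("pics/scene4.png")[195:295,290:390]; cv2.imwrite("pics/c6.png",cv2.resize(im,(600,600),interpolation=2))
E
```

```text
True 18.0417 [0.62502123 0.0304217  0.1145259 ] [-1.14619997  0.33156645  4.65103386] 0.20063309932305384
```

View pics/c6.png

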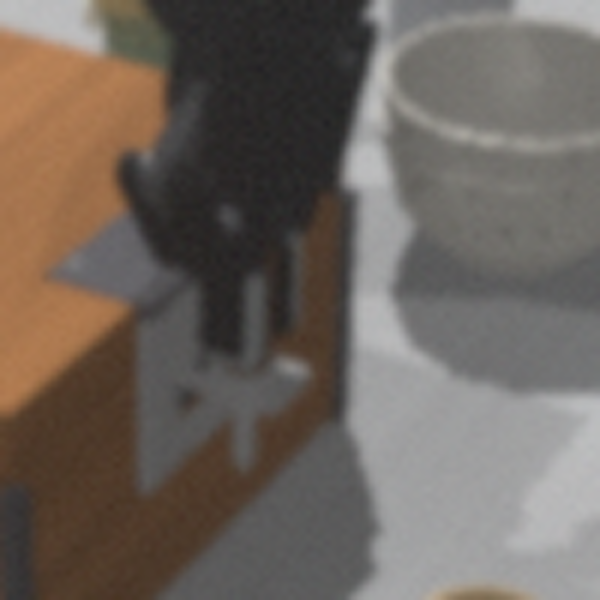

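Contact came at the expected seated height (TCP z 0.1145), and the shaft shows below the loop at about (243,450). I'll release gently, rise straight up, retreat and check.

```bash
python3 - <<'E'
from plant import robot
from h import *
robot.grip(.5); p=np.array(robot.sense()["tcp_pos"])
robot.move_straight(p+Z*.15,vel=.12)
robot.goto([.45,-.2,.35],ATT); robot.sleep(.5)
f=snap(robot,"scene5","scene"); g=snap(robot,"top5","top"); print(robot.sense()["t"])
for w,F in(("scene",f),("top",g)):
    Q=cloud(F); d=Q-hinge; s=d@n; y=d@t
    m=(F["range_z"]>0)&(s>.002)&(s<.045)&(abs(y)<.02)&(Q[...,2]>.134)&(Q[...,2]<.16)
    print(w,m.sum(),s[m].mean(),y[m].mean(),Q[m][:,2].max())
v=lambda im,r,c,k:cv2.resize(im[r:r+k,c:c+k],(400,400),interpolation=2)
cv2.imwrite('pics/c7.png',np.hstack([v(f["image"][...,::-1],190,280,100),v(g["image"][...,::-1],170,290,100)]))
cv2.imwrite('pics/c8.png',np.hstack([cv2.resize(x["image"][...,::-1],(400,300)) for x in(f,g)]))
E
```

```text
21.6167
scene 59 0.01747411620818126 -0.005683661414188597 0.14326567889430428
top 39 0.017063370635604383 6.932612166417939e-05 0.14546733205990625
```

View pics/c7.png

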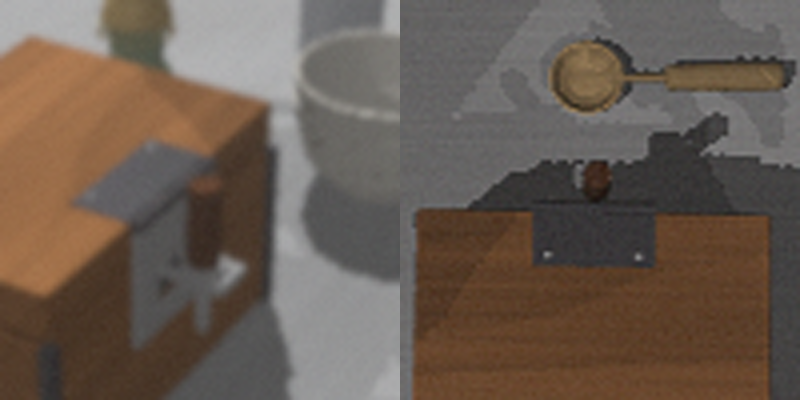

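View pics/c8.png

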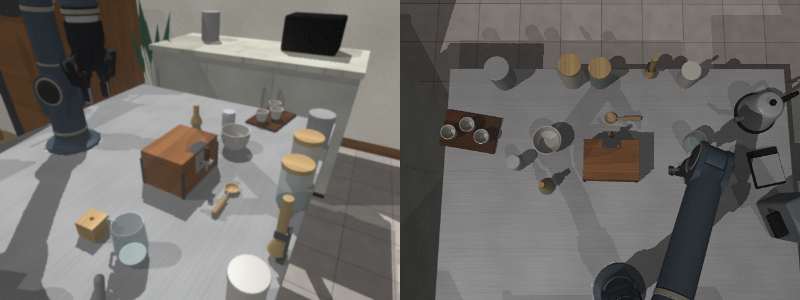

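The pin stands upright in the loop in front of the flat hasp. Its top height matches the seated value and nothing else has moved, so I'm handing in.

```bash
python3 -c "
from plant import robot
robot.close_job()"
```

```text
the job is handed in; nothing more can be done
```

The hasp is shut flat over the staple, the pin stands upright in the loop with its shoulder seated, and the job is handed in at about 21.6 s of the 61 s allowed.

- **Hasp:** I swung it over with closed fingers on one strip. It stopped against the front with the finger face about 2 mm in front of the hinge, and the next picture showed it flat with the staple through the slot.
- **Pin:** Lowering it stopped on contact at 0.1145 m, against about 0.114 m expected for a seated shoulder. After release the shaft shows below the loop. The highest reading on the grip was 0.143 m in the scene view and 0.1455 m in the top view, against 0.141 m expected. The readings in the rest were high by about the same amount, so I take the difference as depth noise.
- **Disagreement:** The two cameras differed by about 4–6 mm in y, both on the pin in its rest and on the seated pin. I used the average, and the pin went in on the first try.
- **Bystanders:** In the final overview pictures they look undisturbed, judged by eye. The robot touches nothing.

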